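# Clear the empty pot through the swing flap

### The job

Clear the empty brown card pot with the white lid off the sill of the wooden clearing station: push the sloping self-closing flap open with one finger and, keeping it held open, push the pot along the sill and over the lip into the bin with the other finger. Open the flap with the finger before the pot gets to it, not by ramming it with the pot, and only slide the pot, never pick it up; then let the flap swing fully shut, and leave the blue espresso cup, the jam jar and the plate of croissants where they are.

Things in the scene. Friction and masses are not known exactly. Their poses are not given: they have to be found in the camera images.
- station: Fixed wooden countertop waste bin, 340 mm wide (y), x from -137 mm (sill nosing; bar handle on the front below it to -168) to +200 mm (back). Origin on the worktop below the middle of the lip; x runs level from the sill to flap and back (the way the pot is pushed), z up. Highest: top board behind the hinge, x 124 to 200 mm, 62 mm above the sill; sloping cheeks at |y| 154 to 170 mm.
- lip_mid (a point): Middle of the lip, on the sill's top surface, 160 mm above the worktop (station x = 0, y = 0). The flat sill runs from x = -137 mm to here. Behind it, x 0 to 115 mm and |y| up to 146 mm, is the opening, shut by the sloping flap. The sill board is 16 mm thick; below sill and flap the bin is hollow down to its floor, 154 mm below the sill.
- flap_panel (a joint): Flap angle, rad: 0 shut, grows as it swings in and down, stop 1.1. Aluminium sheet 292 x 129 x 4 mm. Shut, it slopes down 25 degrees from its top hinge to its free edge at the lip (x = 3 mm, 1 mm above the sill). A spring shuts it softly in about half a second; a fingertip moving in level just over the sill needs 1 to 3 N at first, 3 to 5 N at 0.6 rad; or press down on its lower half.
- flap_hinge (a point): Middle of the flap's hinge line, which runs along the station's y: 120 mm behind the lip (station x) and 55 mm above the sill.
- pot_centre (a point): Centre of the empty card pot (half-way up), the thing to clear: upright straight round pot, 44 mm across, 40 mm high, brown with a white lid, about 25 g, standing loose on the sill with its side nearest the flap 15 to 46 mm short of the lip.
- cup_centre (a point): Centre of the blue ceramic espresso cup (half-way up), 58 mm across, 50 mm high, handle pointing roughly to the front of the station; stands on the sill, at least 80 mm from the pot centre to centre, to be left alone.
- jar_centre (a point): Centre of the amber jam jar with brass lid (half-way up), 48 mm across, 54 mm high; stands on the sill, at least 80 mm from the pot centre to centre, to be left alone.
- plate_centre (a point): Centre of a white plate (190 mm across, with two croissants, 60 mm high in all) on the worktop left of the station, to be left alone.

How it is judged:
On the way, in this order (a step that is already met when the one before it is completed fails the run):
1. a finger pushes the flap open (more than 0.15 rad) while the pot still stands on the sill (value of joint flap_panel above 0.15 rad and contact force between the fingers and flap_panel above 0.2 N and height (world z) of pot_centre above 0.175 m and x of pot_centre in the frame of station below 0.015 m), for 0.1 s.
2. the pot has gone over the lip and down into the bin while the finger still holds the flap open (height (world z) of pot_centre below 0.13 m and value of joint flap_panel above 0.3 rad and contact force between the fingers and flap_panel above 0.2 N), for 0.1 s.
At the end, for the whole second after the job is handed in: The pot lies inside the bin of the station, down by its floor (centre less than 90 mm above the worktop), the flap is shut (under 0.05 rad), and the espresso cup and jam jar stand upright within 15 mm, the plate within 20 mm, of where they were (height (world z) of pot_centre between 0.015 and 0.09 m and x of pot_centre in the frame of station between -0.12 and 0.19 m and y of pot_centre in the frame of station between -0.16 and 0.16 m and value of joint flap_panel below 0.05 rad and distance of each of cup_centre, jar_centre from where it was at the start of the episode below 0.015 m and distance of plate_centre from where it was at the start of the episode below 0.02 m and angle between each of cup_centre, jar_centre's own z axis and vertical below 0.2 rad); the robot touches nothing.
It fails at once if the pot is lifted off the sill (centre more than 15 mm above where it stands) (height (world z) of pot_centre above 0.195 m).
It fails at once if the pot is rammed against the flap while it still stands on the sill (contact force between pot and flap_panel above 0.5 N and height (world z) of pot_centre above 0.176 m).
It fails at once if the espresso cup or the jam jar is pushed away or knocked over (distance of any of cup_centre, jar_centre from where it was at the start of the episode above 0.025 m or angle between any of cup_centre, jar_centre's own z axis and vertical above 0.5 rad).
It fails at once if the plate of croissants is pushed away (distance of plate_centre from where it was at the start of the episode above 0.03 m).
It also fails if it takes over 38 s, if anything falls off the work surface, if the arm or the gripper's body presses on something with over 40 N, if the wrist force passes 120 N, or if a joint passes its speed limit or range.

### The arm

A 6-joint arm with a two-finger parallel gripper is mounted at the origin on the work surface. World frame = base frame: x ahead of the robot, y to its left, z up, the work surface at z = 0. Lengths are in m, angles in rad, forces in N, time in s.
With the tool pointing down it reaches from about 0.3 to 0.875 m from the base axis. Payload 6.4 kg.
Tool frame: the origin (TCP) lies between the finger pads; the fingertips stand ctrl.tip_extent ahead of it and the grasp point (between the pads) is the TCP (ctrl.tip_extent is the distance from the TCP to the fingertips, in m); z points along the fingers, y is the line along which they close (so a half turn about z gives the same grasp; the last joint's range is limited). The gripper opens to 85 mm and grips with 20 to 120 N. Pads are 22 mm wide; open, the fingers measure 114 mm over their backs; the gripper's body (76 mm by 85 mm) begins 54 mm behind the grasp point. The pads swing forward as they close: fully open they stand 13 mm farther back than shut.
Start: joints at [1.063, 0.181, 1.607, -0, 1.354, -0.206], TCP at [0.171, 0.549, 0.25] pointing down, gripper open.
Joint ranges: [-2.99, 2.99], [-0.89, 2.07], [0.3, 2.58], [-1.14, 4.28], [0, 2.63], [-3.12, 3.12]. Speed limits (rad/s): [2.57, 2.57, 3.01, 3.14, 3.14, 3.14].

### API

Orientations are given as a unit quaternion [w, x, y, z].
In Python, from bench import ctrl gives the robot as it stands.
- The arm moves only by the tool send_rows, never from a script. Its arguments are lists of equal length, an entry for each row: "dr": the turn, a rotation vector about the tool's x, y, z in units of 6 degrees (1.0 is 6 degrees), a list of three; "xyz": the shift along the tool's x, y, z in cm, a list of three; "jaw": the opening in per cent of the stroke, from 0 (shut) to 100 (fully open). In form: {"dr": [[wx, wy, wz], ...], "xyz": [[dx, dy, dz], ...], "jaw": [jaw, ...]}. A call has exactly 8 rows; each row is the pose to reach, as a shift and turn from the pose commanded when the call began, along the tool's axes at that moment; what a row does not reach only later rows make up. A row lasts 1/8 s, in which the tool goes at most 62.5 mm and 10.7 degrees, less where a joint would pass 70% of its speed; a pose out of reach is approached as far as the arm can. A call with a gripper value outside its range is refused whole. The fingers move at their own pace and stop on an object; the grip force is fixed at half the most. Time passes only in rows, so rows that repeat a pose let the fingers close, or fill a call up. It gives the time, the measured TCP pose, the force, the opening and the grip force at its end, in the units of the state.
- ctrl.get_obs(): the state, without advancing time (a new reading comes with each control period).
- ctrl.camera(name): name is "scene" or "top" or "wrist"; returns the picture (420x560x3 uint8, red, green, blue); there is no depth.
- ctrl.calibration(name): a dict with "camera_matrix" (3x3 intrinsics, pixels), "world_from_camera" (4x4, takes a point from camera to world coordinates). Camera axes: x right, y up, looking along -z (the intrinsics and any distortion apply to the point x, -y, -z); pixel columns grow to the right and rows downward; lengths in m; the calibration is good to about 2 mm. A picture is of the moment at which its call begins: read the wrist's pose just before it. calibration takes no time and is no camera call; for the wrist camera it gives the pose at the moment of the call.
- ctrl.hand_in(): hands the job in; it is judged then, once.
The state is a dict: "time_s": time; "q": joint angles; "dq": joint speeds; "joint_efforts": joint torques, N m; "eef_pos": TCP position; "eef_rot": TCP orientation; "wrist_force": force on the tool from outside, world axes, zero at the start; "torque": the same for the moment, N m; "opening": opening from 0.0 (shut) to 1.0 (fully open); "grasp_force": force on a finger pad.
Only numpy, scipy, OpenCV 4.12 (cv2) and the standard library are available. Lean on these libraries where they do the work, as an engineer would, in place of code of your own. Each camera call takes 0.05 s, during which the arm holds its last target. There are 200 camera calls.

## Working session

There is one attempt and no reset: what is moved stays moved. The work goes in short steps, Python scripts to look and compute and a tool call to move; the robot and the scene stay as the last step left them, time stands still between calls to the robot, and variables do not carry over. Pictures are saved under pics/ and viewed, at most 10 in all, crops included, and the job is handed in when it is done.

Besides the shell and the picture viewer there is one more tool, called after "Emit:" as name(argument=value, ...), one argument or row to a line, values as JSON. send_rows: Moves the arm, as the interface text tells. Its arguments: {"type":"object","properties":{"dr":{"type":"array","items":{"type":"array","items":{"type":"number"}}},"xyz":{"type":"array","items":{"type":"array","items":{"type":"number"}}},"jaw":{"type":"array","items":{"type":"number"}}},"required":["dr","xyz","jaw"]}

```bash
mkdir -p pics; python3 - <<'E'
from bench import ctrl
import cv2,numpy as np
o=ctrl.get_obs();print(o['time_s'],o['eef_pos'],o['eef_rot'],o['opening'],ctrl.tip_extent)
for n in ['scene','top']:
    im=ctrl.camera(n);cv2.imwrite(f'pics/{n}0.png',im[:,:,::-1])
    c=ctrl.calibration(n);print(n,{k:np.round(v,4).tolist() if not isinstance(v,(str,type(None))) else v for k,v in c.items()})
a=cv2.imread('pics/scene0.png');b=cv2.imread('pics/top0.png')
E
```

```text
0.0 [0.17065046 0.54854155 0.24937518] [-2.93039527e-04  1.50315031e-01  9.88637742e-01 -8.49300849e-04] 1.000080619845942 0.019
scene {'camera_matrix': [[401.9754, 0.0, 281.7935], [0.0, 401.9754, 214.0961], [0.0, 0.0, 1.0]], 'world_from_camera': [[0.1959, -0.8339, 0.516, 0.9363], [0.9806, 0.1614, -0.1114, 0.0921], [0.0096, 0.5278, 0.8493, 0.8197], [0.0, 0.0, 0.0, 1.0]]}
top {'camera_matrix': [[497.411, 0.0, 279.3421], [0.0, 497.411, 211.6618], [0.0, 0.0, 1.0]], 'world_from_camera': [[0.0355, 0.9771, -0.2098, 0.2816], [-0.9994, 0.0346, -0.0079, 0.1679], [-0.0005, 0.2099, 0.9777, 1.3487], [0.0, 0.0, 0.0, 1.0]]}
```

View pics/scene0.png

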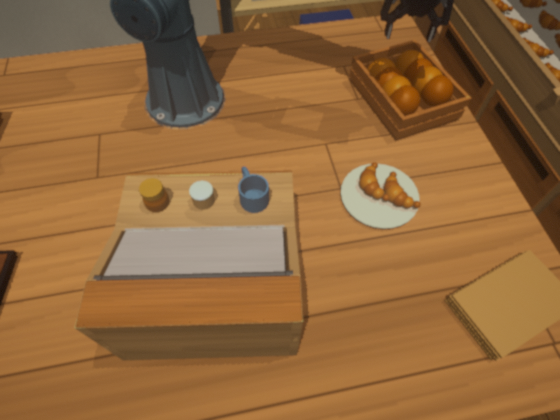

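View pics/top0.png

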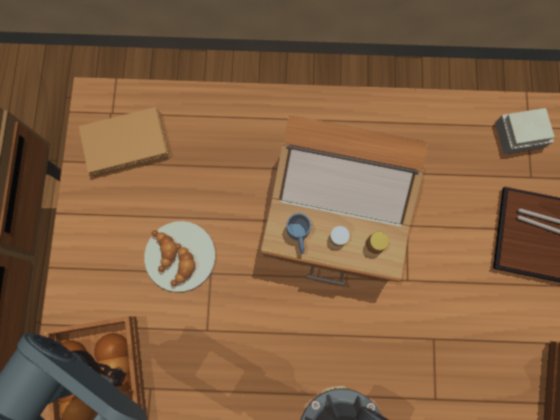

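Both views show the station with cup (top: 299,228), pot lid (340,236) and jar (378,242) on the sill, with the grey flap behind them (281–415, 150–222). The plate is far left at (180,256).

```bash
cat >h.py <<'E'
import cv2,numpy as np
from bench import ctrl
def ray(n,uv):
    c=ctrl.calibration(n);K=np.array(c['camera_matrix']);T=np.array(c['world_from_camera'])
    d=np.linalg.inv(K)@[uv[0],uv[1],1];d=T[:3,:3]@(d*[1,-1,-1]);return T[:3,3],d/np.linalg.norm(d)
def onz(n,uv,z):
    o,d=ray(n,uv);return o+d*(z-o[2])/d[2]
def tri(a,b,na='scene',nb='top'):
    o1,d1=ray(na,a);o2,d2=ray(nb,b)
    s=np.linalg.lstsq(np.c_[d1,-d2],o2-o1,rcond=None)[0]
    p,q=o1+s[0]*d1,o2+s[1]*d2;return (p+q)/2,np.linalg.norm(p-q)
def blobs(m,amin=60):
    n,l,s,c=cv2.connectedComponentsWithStats(m.astype(np.uint8))
    return [(np.round(c[i],1).tolist(),s[i].tolist(),(l==i)) for i in range(1,n) if s[i,4]>amin]
E
python3 - <<'E'
from h import *
roi={'scene':(90,165,310,290),'top':(255,140,430,290)}
for n in roi:
    im=cv2.imread(f'pics/{n}0.png');x0,y0,x1,y1=roi[n];h=cv2.cvtColor(im,cv2.COLOR_BGR2HSV)
    M=np.zeros(im.shape[:2],bool);M[y0:y1,x0:x1]=1
    H,S,V=[h[...,i].astype(int) for i in range(3)]
    print(n)
    for nm,m in dict(light=(S<60)&(V>125),blue=(H>95)&(H<130)&(S>70),brass=(H>18)&(H<30)&(S>170)).items():
        for c,s,mm in blobs(m&M):
            print(nm,c,s)
            if s[4]>2000:
                k=cv2.approxPolyDP(cv2.convexHull(np.argwhere(mm)[:,::-1].astype(np.int32)),8,True);print(k[:,0].tolist())
    cr=im[y0:y1,x0:x1];cv2.imwrite(f'pics/{n}c.png',cv2.resize(cr,None,fx=3.5,fy=3.5,interpolation=cv2.INTER_CUBIC))
E
```

```text
scene
light [200.6, 190.2] [189, 181, 24, 20, 374]
light [198.9, 250.7] [104, 226, 181, 50, 7748]
[[282, 226], [282, 271], [104, 275], [126, 229]]
blue [251.9, 194.1] [246, 191, 13, 7, 65]
brass [150.4, 187.6] [140, 179, 22, 19, 321]
top
light [345.8, 187.3] [280, 150, 132, 76, 6630]
[[411, 173], [400, 225], [280, 201], [291, 150]]
light [339.6, 234.8] [330, 226, 20, 19, 296]
blue [296.3, 229.9] [288, 224, 17, 13, 153]
```

View pics/topc.png

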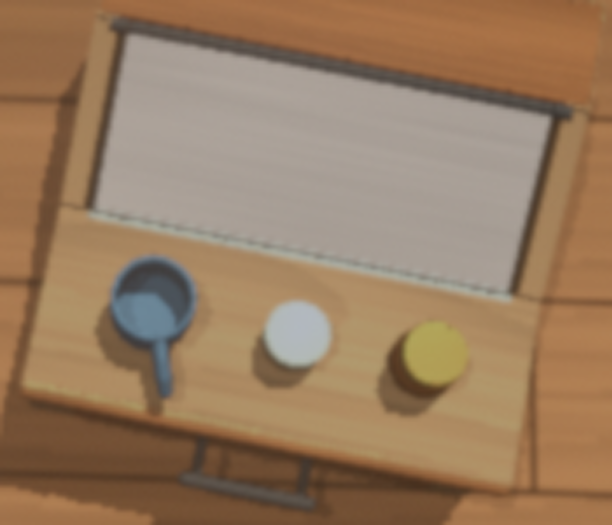

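View pics/scenec.png

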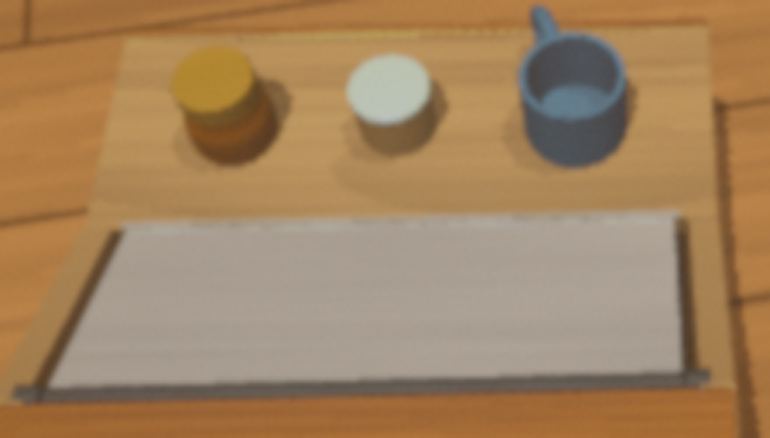

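The crops show the lip line from (90,213) to (513,297) in the top crop and (678,213) to (120,228) in the scene crop. The lid is at (298,333) and (390,88) respectively.

```bash
cat >m.py <<'E'
from h import *
f=lambda x0,y0,u,v:((u+.5)/3.5+x0-.5,(v+.5)/3.5+y0-.5)
P={}
for k,t,s in [('lipL',(90,213),(678,213)),('lipR',(513,297),(120,228)),('frontL',(22,390),(708,25)),('frontR',(513,488),(125,38)),('lid',(298,333),(390,88)),('cuprim',(155,300),(573,77)),('jarlid',(436,354),(213,80)),('handle',(166,392),(541,14))]:
    p,e=tri(f(90,165,*s),f(255,140,*t));P[k]=p
    print(k,np.round(p,4),'gap',round(e,4))
# lip line on z plane from top view, averaged with scene
d=P['lipR']-P['lipL'];yaw=np.arctan2(d[0],-d[1])   # station y points lipR->lipL
ey=-d[:2]/np.linalg.norm(d[:2]);ex=np.array([ey[1],-ey[0]])
print('yaw',np.arctan2(ex[1],ex[0]))
o=(P['lipL']+P['lipR'])[:2]/2-0.003*ex
print('lip_mid',o,'ex',ex)
d2=P['frontL']-P['frontR'];print('front yaw',np.arctan2(-d2[0],d2[1]))
for k in P: print(k,'station',np.round([(P[k][:2]-o)@ex,(P[k][:2]-o)@ey],4))
E
python3 m.py
```

```text
lipL [0.5637 0.176  0.1645] gap 0.0
lipR [ 0.5147 -0.1188  0.1624] gap 0.0005
frontL [0.4384 0.2188 0.1599] gap 0.0011
frontR [ 0.3833 -0.1175  0.1596] gap 0.0002
lid [0.4778 0.0343 0.1997] gap 0.0008
cuprim [0.4954 0.1311 0.2082] gap 0.0016
jarlid [ 0.4648 -0.0553  0.2128] gap 0.0005
handle [0.4363 0.1215 0.191 ] gap 0.0016
yaw -0.1645808740399601
lip_mid [0.53622947 0.02905601] ex [ 0.98648711 -0.16383888]
front yaw -0.16238178325413927
lipL station [0.003  0.1494]
lipR station [ 0.003  -0.1494]
frontL station [-0.1276  0.1712]
frontR station [-0.1269 -0.1697]
lid station [-0.0585 -0.0044]
cuprim station [-0.057  0.094]
jarlid station [-0.0567 -0.0949]
handle station [-0.1137  0.0748]
```

```bash
cat >>h.py <<'E'
from scipy.spatial.transform import Rotation as Ro
O=np.array([.5362,.0291]);YAW=-.1635
ex=np.array([np.cos(YAW),np.sin(YAW)]);ey=np.array([-ex[1],ex[0]])
def plan(sx,sy,z):
    """tool shift (cm) and turn (units) to TCP at station x,y, world z, tool down, tool y along station x"""
    o=ctrl.get_obs();p=np.array(o['eef_pos']);w=o['eef_rot'];R=Ro.from_quat([w[1],w[2],w[3],w[0]])
    t=np.r_[O+sx*ex+sy*ey,z]
    Y=np.r_[ex,0];Z=np.array([0,0,-1.]);T=Ro.from_matrix(np.c_[np.cross(Y,Z),Y,Z])
    s=p[:2]-O;print('t',round(o['time_s'],2),'now station',np.round([s@ex,s@ey,p[2]],4),'F',np.round(o['wrist_force'],1))
    print('xyz cm',np.round(R.inv().apply(t-p)*100,2),'dr',np.round(np.degrees((R.inv()*T).as_rotvec())/6,2))
E
python3 -c "
from h import *
plan(-.0485,-.0044,.28)"
```

```text
t 0.1 now station [-0.4452  0.4531  0.2495] F [ 0.4 -0.3  0.6]
xyz cm [-45.6  -39.85  -3.  ] dr [-1.000e-02  1.000e-02  1.368e+01]
```

Emit:
send_rows(
  dr=[
    [0,0,0],
    [0,0,1.2],
    [0,0,2.4],
    [0,0,3.6],
    [0,0,4.8],
    [0,0,6],
    [0,0,7.2],
    [0,0,8.4],
  ],
  xyz=[
    [0,0,-3],
    [-3,-2.6,-4],
    [-7,-6.1,-5],
    [-11,-9.6,-5],
    [-15,-13.1,-5],
    [-19,-16.6,-5],
    [-23,-20.1,-5],
    [-27,-23.6,-5],
  ],
  jaw=[100,100,100,100,100,100,100,100],
)

```text
time_s: 1.1
eef_pos: [0.3589, 0.2419, 0.3001]
eef_rot: [-0.0, 0.559, 0.829, 0.0]
wrist_force: [1.1, 0.3, 0.2]
opening: 1.002
grasp_force: 0.0
```

```bash
python3 -c "
from h import *
plan(-.0485,-.0044,.29)"
```

```text
t 1.1 now station [-0.2095  0.1811  0.3001] F [1.1 0.3 0.2]
xyz cm [-24.22   4.06   1.01] dr [-0.   -0.    5.24]
```

Emit:
send_rows(
  dr=[
    [0,0,1],
    [0,0,2],
    [0,0,3],
    [0,0,4],
    [0,0,5.24],
    [0,0,5.24],
    [0,0,5.24],
    [0,0,5.24],
  ],
  xyz=[
    [-4,0.7,0],
    [-8,1.4,0],
    [-12,2,0],
    [-16,2.7,0],
    [-20,3.4,0],
    [-23,3.9,0.5],
    [-24.2,4.1,1],
    [-24.2,4.1,1],
  ],
  jaw=[100,100,100,100,100,100,100,100],
)

```text
time_s: 2.1
eef_pos: [0.4879, 0.0351, 0.2894]
eef_rot: [-0.001, 0.761, 0.648, -0.001]
wrist_force: [0.3, 0.3, -0.7]
opening: 0.997
grasp_force: 0.0
```

```bash
python3 - <<'E'
from h import *
plan(-.0485,-.0044,.2)
w=ctrl.camera('wrist');s=ctrl.camera('scene')
c=cv2.resize(s[110:290,90:310],None,fx=2.5,fy=2.5,interpolation=cv2.INTER_CUBIC)
w=cv2.resize(w,(240,180));c=c[:450]
out=np.zeros((450,800,3),np.uint8);out[:450,:550]=c;out[:180,555:795]=w
cv2.imwrite('pics/p1.png',out[:,:,::-1])
E
```

```text
t 2.1 now station [-0.0487 -0.0019  0.2894] F [ 0.3  0.3 -0.7]
xyz cm [-0.25  0.04  8.94] dr [-0.02 -0.    0.03]
```

View pics/p1.png

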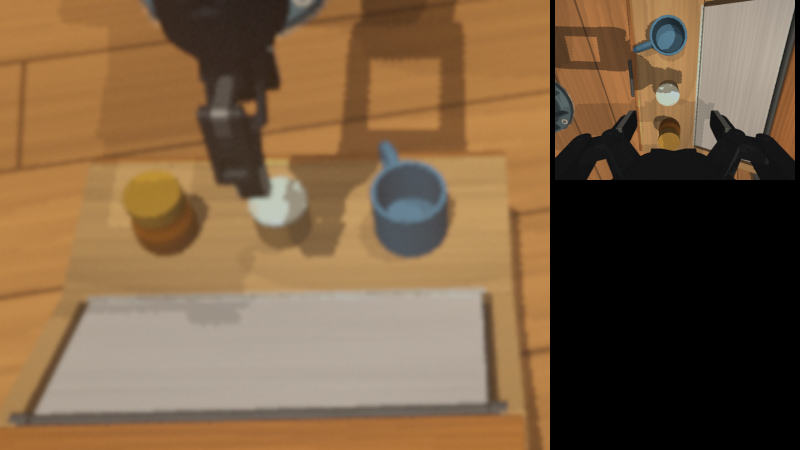

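The fingers straddle the pot: the leading fingertip is at crop (258,195), before the lid. In the wrist view the lid (667,94) lies between the two fingers. I'll check tip height from that pixel, and the pot and lip from the wrist camera.

```bash
python3 - <<'E'
from h import *
for sx in(-.006,.0085):
    o,d=ray('scene',((257.5)/2.5+90,195/2.5+110))
    t=(sx-(o[:2]-O)@ex)/(d[:2]@ex);p=o+t*d;print('tip z',round(p[2],4),'sy',round((p[:2]-O)@ey,4))
im=ctrl.camera('wrist');h=cv2.cvtColor(im,cv2.COLOR_RGB2HSV).astype(int)
m=(h[...,1]<60)&(h[...,2]>130)
for c,s,mm in blobs(m):
    z=.20;print(c,s)
    if s[4]<4000:
        p=onz('wrist',c,.2);print('lid',((p[:2]-O)@ex).round(4),((p[:2]-O)@ey).round(4))
    else:
        # left edge of flap per row -> lip line at z .161
        for r in (20,100,200,300):
            u=np.flatnonzero(mm[r]);
            if len(u): p=onz('wrist',(u[0],r),.161);print('edge',u[0],r,((p[:2]-O)@ex).round(4),((p[:2]-O)@ey).round(4))
E
```

```text
tip z 0.2786 sy -0.0007
tip z 0.2987 sy 0.004
[433.0, 149.0] [327, 0, 233, 350, 55175]
edge 349 20 0.006 0.1462
edge 343 100 0.0057 0.0891
edge 336 200 0.0056 0.0044
edge 330 300 0.0065 -0.0998
[334.2, 156.5] [321, 13, 26, 326, 1340]
lid -0.0063 0.0479
[262.6, 222.0] [236, 197, 55, 51, 2200]
lid -0.0589 -0.0031
[22.6, 283.3] [16, 278, 14, 12, 86]
lid -0.2593 -0.0586
```

Emit:
send_rows(
  dr=[
    [0,0,0],
    [0,0,0],
    [0,0,0],
    [0,0,0],
    [0,0,0],
    [0,0,0],
    [0,0,0],
    [0,0,0],
  ],
  xyz=[
    [-0.1,0,1.5],
    [-0.1,0,3.5],
    [-0.1,0,5.5],
    [-0.1,0,7.5],
    [-0.1,0,9],
    [-0.1,0,10],
    [-0.1,0,10.5],
    [-0.1,0,10.5],
  ],
  jaw=[100,100,100,100,100,100,100,100],
)

```text
time_s: 3.25
eef_pos: [0.4882, 0.0341, 0.1853]
eef_rot: [-0.0, 0.761, 0.649, -0.0]
wrist_force: [0.6, 1.1, 0.7]
opening: 0.999
grasp_force: 0.0
```

```bash
python3 - <<'E'
from h import *
plan(-.0485,-.003,.17)
s=ctrl.camera('scene')
cv2.imwrite('pics/p2.png',cv2.resize(s[150:280,90:310],None,fx=3.5,fy=3.5,interpolation=cv2.INTER_CUBIC)[:,:,::-1])
E
```

```text
t 3.25 now station [-0.0481 -0.0028  0.1853] F [0.6 1.1 0.7]
xyz cm [-0.02 -0.04  1.53] dr [-0.    0.    0.04]
```

View pics/p2.png

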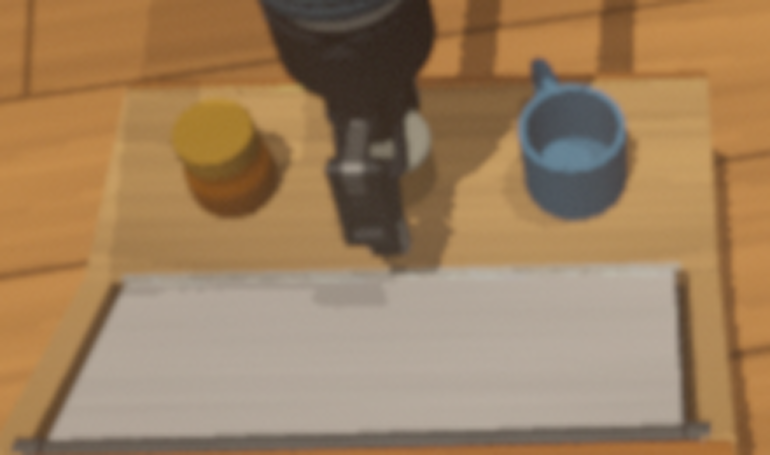

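The leading fingertip (370,248) hangs clearly above the lip line (v≈275), about 15 mm over the sill, and nothing is touched. I'll lower gently, watching the force.

Emit:
send_rows(
  dr=[
    [0,0,0],
    [0,0,0],
    [0,0,0],
    [0,0,0],
    [0,0,0],
    [0,0,0],
    [0,0,0],
    [0,0,0],
  ],
  xyz=[
    [0,0,0.1],
    [0,0,0.2],
    [0,0,0.3],
    [0,0,0.4],
    [0,0,0.5],
    [0,0,0.6],
    [0,0,0.7],
    [0,0,0.7],
  ],
  jaw=[100,100,100,100,100,100,100,100],
)

```text
time_s: 4.3
eef_pos: [0.4881, 0.0341, 0.1782]
eef_rot: [-0.0, 0.761, 0.649, -0.0]
wrist_force: [0.3, -0.0, 0.1]
opening: 0.999
grasp_force: 0.0
```

```bash
python3 - <<'E'
from h import *
plan(-.0485,-.003,.17)
s=ctrl.camera('scene')
cv2.imwrite('pics/p3.png',cv2.resize(s[150:280,90:310],None,fx=3.5,fy=3.5,interpolation=cv2.INTER_CUBIC)[:,:,::-1])
E
```

```text
t 4.3 now station [-0.0483 -0.0029  0.1782] F [ 0.3 -0.   0.1]
xyz cm [-0.01 -0.02  0.82] dr [-0.   -0.    0.04]
```

View pics/p3.png

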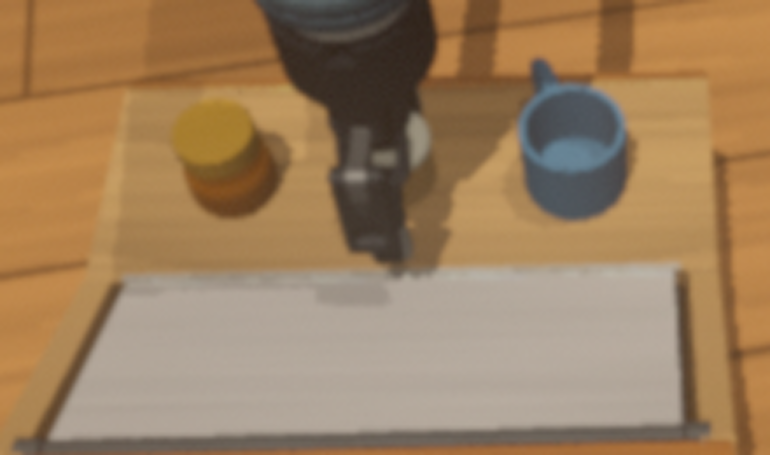

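Still clear of everything with the tip about 10 mm up. I'll lower a little more, then begin the advance with the leading finger opening the flap.

Emit:
send_rows(
  dr=[
    [0,0,0],
    [0,0,0],
    [0,0,0],
    [0,0,0],
    [0,0,0],
    [0,0,0],
    [0,0,0],
    [0,0,0],
  ],
  xyz=[
    [0,0,0.2],
    [0,0,0.4],
    [0,0,0.5],
    [0,0.3,0.5],
    [0,0.6,0.5],
    [0,1.0,0.5],
    [0,1.4,0.5],
    [0,1.8,0.5],
  ],
  jaw=[100,100,100,100,100,100,100,100],
)

```text
time_s: 5.35
eef_pos: [0.5061, 0.0313, 0.1733]
eef_rot: [-0.0, 0.761, 0.649, -0.0]
wrist_force: [-0.9, -0.2, 0.8]
opening: 0.997
grasp_force: 0.4
```

Emit:
send_rows(
  dr=[
    [0,0,0],
    [0,0,0],
    [0,0,0],
    [0,0,0],
    [0,0,0],
    [0,0,0],
    [0,0,0],
    [0,0,0],
  ],
  xyz=[
    [0,0.3,0],
    [0,0.6,0],
    [0,0.9,0],
    [0,1.2,0],
    [0,1.5,0],
    [0,1.8,0],
    [0,2.1,0],
    [0,2.1,0],
  ],
  jaw=[100,100,100,100,100,100,100,100],
)

```text
time_s: 6.35
eef_pos: [0.5271, 0.0278, 0.1734]
eef_rot: [0.0, 0.761, 0.649, 0.0]
wrist_force: [0.6, -0.4, 0.8]
opening: 1.005
grasp_force: 0.3
```

```bash
python3 - <<'E'
from h import *
plan(.048,-.003,.173)
s=ctrl.camera('scene')[150:280,90:310];w=ctrl.camera('wrist')
a=cv2.resize(s,(440,260),interpolation=cv2.INTER_CUBIC);b=cv2.resize(w,(347,260))
cv2.imwrite('pics/p4.png',np.hstack([a,b])[:,:,::-1])
E
```

```text
t 6.35 now station [-0.0088 -0.0027  0.1734] F [ 0.6 -0.4  0.8]
xyz cm [-0.05  5.68  0.04] dr [0.01 0.   0.04]
```

View pics/p4.png

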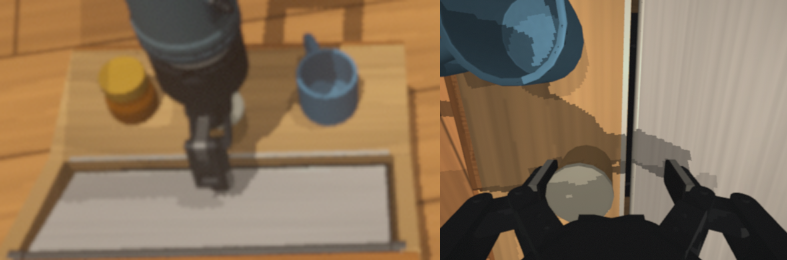

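The flap is held part open (dark gap along the lip), and the pot sits against the trailing finger just short of the lip, with the cup and jar undisturbed. Continuing.

Emit:
send_rows(
  dr=[
    [0,0,0],
    [0,0,0],
    [0,0,0],
    [0,0,0],
    [0,0,0],
    [0,0,0],
    [0,0,0],
    [0,0,0],
  ],
  xyz=[
    [0,0.3,0],
    [0,0.6,0],
    [0,0.9,0],
    [0,1.2,0],
    [0,1.5,0],
    [0,1.8,0],
    [0,2.1,0],
    [0,2.4,0],
  ],
  jaw=[100,100,100,100,100,100,100,100],
)

```text
time_s: 7.45
eef_pos: [0.5505, 0.0241, 0.1732]
eef_rot: [-0.0, 0.761, 0.649, -0.0]
wrist_force: [-0.5, 0.2, 0.9]
opening: 1.001
grasp_force: 0.8
```

Emit:
send_rows(
  dr=[
    [0,0,0],
    [0,0,0],
    [0,0,0],
    [0,0,0],
    [0,0,0],
    [0,0,0],
    [0,0,0],
    [0,0,0],
  ],
  xyz=[
    [0,0.4,0],
    [0,0.8,0],
    [0,1.2,0],
    [0,1.6,0],
    [0,2.0,0],
    [0,2.4,0],
    [0,2.8,0],
    [0,3.2,0],
  ],
  jaw=[100,100,100,100,100,100,100,100],
)

```text
time_s: 8.45
eef_pos: [0.5815, 0.0192, 0.1728]
eef_rot: [-0.001, 0.761, 0.649, -0.001]
wrist_force: [-4.8, 1.2, -0.8]
opening: 0.997
grasp_force: 2.3
```

```bash
python3 - <<'E'
from h import *
plan(.048,-.003,.173)
s=ctrl.camera('scene')[150:280,90:310];w=ctrl.camera('wrist');t=ctrl.camera('top')[140:290,255:430]
a=cv2.resize(s,(440,260),interpolation=cv2.INTER_CUBIC);b=cv2.resize(w,(347,260));t=cv2.resize(t,(347,297),interpolation=cv2.INTER_CUBIC)
o=np.zeros((557,787,3),np.uint8);o[:260]=np.hstack([a,b]);o[260:,440:]=t
cv2.imwrite('pics/p5.png',o[:,:,::-1])
E
```

```text
t 8.45 now station [ 0.0463 -0.0024  0.1728] F [-4.8  1.2 -0.8]
xyz cm [-0.06  0.17 -0.02] dr [-0.02  0.    0.04]
```

View pics/p5.png

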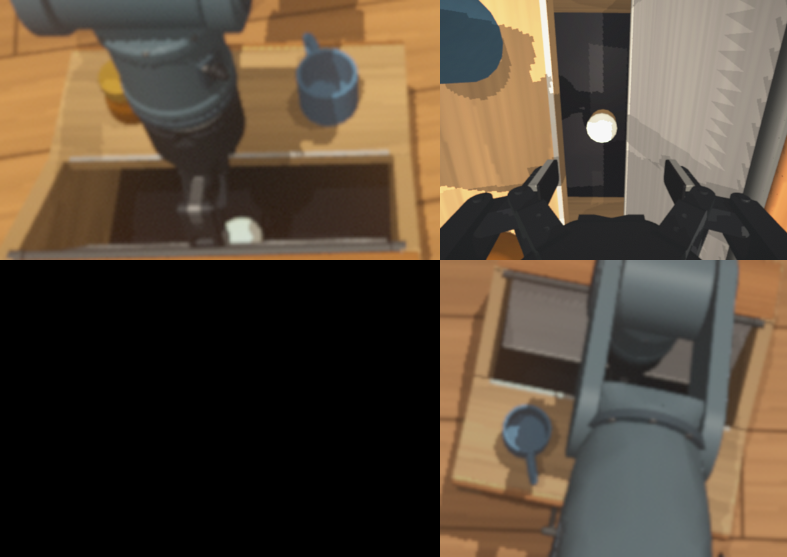

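The pot lies on the bin floor (white lid at wrist view 600,127) while the finger holds the flap wide open. I'll hold briefly, then lift straight out.

Emit:
send_rows(
  dr=[
    [0,0,0],
    [0,0,0],
    [0,0,0],
    [0,0,0],
    [0,0,0],
    [0,0,0],
    [0,0,0],
    [0,0,0],
  ],
  xyz=[
    [0,0,0],
    [0,0,0],
    [0,0,0],
    [0,0,-1],
    [0,0,-2],
    [0,0,-3],
    [0,0,-4],
    [0,0,-5],
  ],
  jaw=[100,100,100,100,100,100,100,100],
)

```text
time_s: 9.6
eef_pos: [0.5824, 0.0189, 0.2244]
eef_rot: [0.001, 0.761, 0.649, 0.0]
wrist_force: [-0.1, -0.4, 0.6]
opening: 1.001
grasp_force: 0.0
```

Emit:
send_rows(
  dr=[
    [0,0,0],
    [0,0,0],
    [0,0,0],
    [0,0,0],
    [0,0,0],
    [0,0,0],
    [0,0,0],
    [0,0,0],
  ],
  xyz=[
    [0,0,-1],
    [0,0,-2],
    [0,0,-4],
    [0,0,-6],
    [0,0,-8],
    [0,0,-10],
    [0,0,-11],
    [0,0,-11],
  ],
  jaw=[100,100,100,100,100,100,100,100],
)

```text
time_s: 10.6
eef_pos: [0.5822, 0.019, 0.334]
eef_rot: [0.001, 0.761, 0.649, 0.0]
wrist_force: [0.5, 0.5, -0.4]
opening: 1.001
grasp_force: 0.0
```

Emit:
send_rows(
  dr=[
    [0,0,0],
    [0,0,0],
    [0,0,0],
    [0,0,0],
    [0,0,0],
    [0,0,0],
    [0,0,0],
    [0,0,0],
  ],
  xyz=[
    [0,0,0],
    [0,0,0],
    [0,0,0],
    [0,0,0],
    [0,0,0],
    [0,0,0],
    [0,0,0],
    [0,0,0],
  ],
  jaw=[100,100,100,100,100,100,100,100],
)

```text
time_s: 11.6
eef_pos: [0.582, 0.0191, 0.3333]
eef_rot: [0.0, 0.761, 0.649, 0.0]
wrist_force: [1.0, 0.2, -0.2]
opening: 1.002
grasp_force: 0.0
```

```bash
python3 - <<'E'
from h import *
plan(.048,-.003,.28)
s=ctrl.camera('scene')[150:280,90:310];w=ctrl.camera('wrist')
a=cv2.resize(s,(440,260),interpolation=cv2.INTER_CUBIC);b=cv2.resize(w,(347,260))
cv2.imwrite('pics/p6.png',np.hstack([a,b])[:,:,::-1])
E
```

```text
t 11.6 now station [ 0.0468 -0.0024  0.3333] F [ 1.   0.2 -0.2]
xyz cm [-0.06  0.12  5.33] dr [0.   0.   0.04]
```

View pics/p6.png

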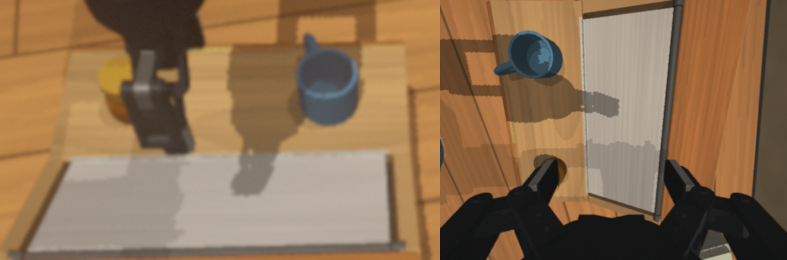

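The flap is shut with its edge on the lip, the pot is gone from the sill, the cup and jar are in place, and the robot is clear.

```bash
python3 -c "
from bench import ctrl
print(ctrl.hand_in())"
```

```text
the job is handed in; nothing more can be done
None
```

The job is handed in at about 11.6 s of the 38 s, verdict not shown: the pot was slid into the bin while a finger held the flap open, the flap then swung shut, and the cup and jar look unmoved; the plate was not re-checked after the moves, but the arm stayed well above it.

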